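Open the push-and-turn cap of the descaler tub

ROBOT

A 7-joint arm with a two-finger parallel gripper is mounted at the origin on the work surface; the furniture and walls round the work are solid. World frame = base frame: x ahead of the robot, y to its left, z up, the work surface at z = 0. Lengths are in m, angles in rad, forces in N, time in s.
With the tool pointing down it reaches from about 0.425 to 0.875 m from the base axis. Payload 4.7 kg.
Tool frame: the origin (TCP) lies at the very end of the fingers, on their centre line; the grasp point (between the pads) lies 19 mm behind it; z points along the fingers, y is the line along which they close (so a half turn about z gives the same grasp; the last joint's range is limited). The gripper opens to 87 mm and grips with 3 to 60 N. Pads are 19 mm wide; open, the fingers measure 117 mm over their backs; the gripper's body (75 mm by 190 mm) begins 51 mm behind the grasp point.
Start: joints at [-1.317, 0.321, -0.07, 1.45, 0.023, 1.371, -0.057], TCP at [0.154, 0.631, 0.193] pointing down, gripper open.
Joint ranges: [-2.86, 2.86], [-0.3, 2.09], [-1.38, 1.24], [0.06, 2.45], [-1.56, 4.7], [0.09, 2.05], [-2.69, 2.69]. Speed limits (rad/s): [2.57, 2.57, 3.14, 3.14, 3.14, 3.14, 3.14].

INTERFACE

Orientations are given as a rotation vector (axis times angle).
In Python, from workcell import r gives the robot as it stands.
- The arm moves only by the tool arm_command, never from a script. Its argument "targets" is a list of rows, each a list of 5 numbers: the shift along the tool's x, y, z in mm, then the turn about the tool's z in rad, then the closure in counts, from 0 (fully open) to 255 (shut). A call has 1 to 12 rows; each row shifts and turns the commanded pose from where the row before left it, along the tool's axes as they then stand; what a row does not reach is not made up. A row lasts 1/8 s, in which the tool goes at most 62.5 mm and 10.7 degrees, less where a joint would pass 70% of its speed; a pose out of reach is approached as far as the arm can. A call is refused whole if a number of a shift passes 62.5 or a number of a turn 0.188, either way. A call with a gripper value outside its range is refused whole. The fingers move at their own pace and stop on an object; "squeeze" is the grip in N (left out, the last holds). Time passes only in rows, so rows that do not move let the fingers close. It gives the time, the measured TCP pose, the force, the opening and the grip force at its end, in the units of the state.
- r.read_state(): the state, without advancing time (a new reading comes with each control period).
- r.snapshot(name): name is "scene" or "top" or "wrist"; returns a dict with "img" (400x640x3 uint8, red, green, blue), "depth" (400x640 float32, m along the optical axis (not along the pixel's ray), 0 where there is no reading), "mtx" (3x3 intrinsics, pixels), "k1" (the pictures are not rectified: a ray, as slopes to the right and down, at radius r is drawn at 1 + k1 r^2 times it, then the intrinsics apply), "cam_to_world" (4x4, takes a point from camera to world coordinates). Camera axes: x right, y down, z forward; pixel columns grow to the right and rows downward; lengths in m; the calibration is good to about 2 mm. A picture is of the moment at which its call begins.
- r.finish_job(): hands the job in; it is judged then, once.
The state is a dict: "time": time; "q": joint angles; "qvel": joint speeds; "effort": joint torques, N m; "tool_pos": TCP position; "tcp_rot": TCP orientation; "contact_force": force on the tool from outside, world axes, zero at the start; "moment": the same for the moment, N m; "width": finger opening in m; "grip_force": force on a finger pad.
Only numpy, scipy, OpenCV 4.12 (cv2) and the standard library are available. Lean on these libraries where they do the work, as an engineer would, in place of code of your own. Each camera call takes 0.05 s, during which the arm holds its last target. There are 200 camera calls.

TASK

The coffee pot is due for descaling: open the white tub of tablets that stands in the wooden rack. Its blue cap is child-resistant, so press it down firmly but without forcing it, turn it anticlockwise while it is held down, and lift it off; then set it upright, top side up, flat inside the empty slate dish, without dropping it, and let go. Leave the other jar, the crockery and the rest where they are.

Things in the scene. Friction and masses are not known exactly. Their poses are not given: they have to be found in the camera images.
- tub: White plastic tub, 98 mm across, wedged fast in one of the two holes of a wooden jar rack (126 x 256 mm, its top 51 mm above the tub's origin); it neither turns nor lifts. Origin: centre of its underside, z up. Shoulder 76 mm above the origin at the outside, 88 mm at the neck.
- tub_rim (a point): Centre of the mouth's rim, 118 mm above the tub's origin; neck 40 mm across. Cap or neck breaks at more than 25 N between them: pressed, turned, pulled or pushed sideways (the cap has only 1.5 mm of side play on the neck). A sealing ring in the mouth (10 N) pushes the unhooked cap up by about 1 mm; then it lifts straight off.
- cap: Blue ribbed round cap on the tub, 60 mm across, 34 mm high, about 90 g, white arrows on top pointing anticlockwise (opening). Origin: centre of its lower rim, z up; closed, 100 mm above the tub's origin. Two shells: the outer is gripped, the hidden inner is hooked to the tub. Not pressed, the outer only spins idly and opens nothing; pulling meets resistance within 1 mm.
- cap_top (a point): Centre of the cap's top, 34 mm above the cap's origin. Pressed, the outer shell sinks on a spring (4 N, plus 2 N per mm). Somewhere between 0.5 and 5 mm down (5 to 12 N), different in each cap, the teeth of the shells meet tip on tip and it sticks hard; turned on, still pressed, it drops in within 25 degrees. 14 to 18 N always keeps the teeth engaged, as deep as 6.5 mm.
- cap_axis (a point): Point on the cap's axis, 28 mm above its origin: a good height to grip. Turning while pressed: 10 to 36 degrees are lost before the teeth take the inner shell along; that must turn 5 to 35 degrees anticlockwise (0.05 to 0.3 N m) to unhook. 70 degrees in all always suffices; past 85 degrees it can meet a firm end stop.
- dish: Empty dark square slate dish, 98 x 98 mm, loose, 0.3 kg. Origin: centre of its underside, sides along its x and y. Its flat inside, 90 x 90 mm, lies 6 mm above the origin; the lip round it is 4 mm wide and rises to 10 mm, so keep the fingertips 6 mm or more above the cap's lower rim when setting it down.
- cookie_jar: Glass jar with a yellow lid, 90 mm across, 137 mm high, loose in the other hole of the rack, 123 mm from the tub's centre. Origin: centre of its underside. Not to be disturbed.
- cup_a: Cream espresso cup with handle, 59 x 88 x 55 mm, behind the dish. Origin under it. Not to be disturbed.
- cup_b: Cream espresso cup with handle, 59 x 88 x 55 mm, behind the rack. Origin under it. Not to be disturbed.
- jug: Cream milk jug, 67 x 103 x 85 mm, behind the work. Origin under it. Not to be disturbed.
- pod_red: Dark red coffee capsule, 37 mm across, 28 mm high, near the robot. Origin under it. Not to be disturbed.
- pod_gold: Gold coffee capsule, 37 mm across, 28 mm high, near the robot. Origin under it. Not to be disturbed.
- shaker: Spice shaker with grey top, 44 mm across, 90 mm high, at the right. Origin under it. Not to be disturbed.

How it is judged:
By the outcome, as a careful person would: the job done as asked, in the order asked, and still so for the second after the job is handed in, with the robot touching nothing.
It also fails if it takes over 72 s, if anything falls off the work surface, if the arm or the gripper's body presses on something with over 40 N, if the wrist force passes 120 N, or if a joint passes its speed limit or range.

## Working session

There is one attempt and no reset: what is moved stays moved. The work goes in short steps, Python scripts to look and compute and a tool call to move; the robot and the scene stay as the last step left them, time stands still between calls to the robot, and variables do not carry over. Pictures are saved under pics/ and viewed, at most 10 in all, crops included, and the job is handed in when it is done.

Besides the shell and the picture viewer there is one more tool, called after ">>>" by a JSON object that holds its "name" and its "arguments", one argument or row to a line. arm_command: Moves the arm, as the interface text tells. Its arguments: {"type":"object","properties":{"targets":{"type":"array"},"squeeze":{"type":"number"}},"required":["targets"]}

```bash
mkdir -p pics
cat > h.py <<'E'
import numpy as np, cv2
from workcell import r
from scipy.spatial.transform import Rotation as R
def snap(n,f=None):
    s=r.snapshot(n)
    if f: cv2.imwrite('pics/'+f,s['img'][:,:,::-1])
    return s
def rays(s,uv):
    K=s['mtx'];uv=np.atleast_2d(np.float64(uv))
    d=np.array([0,0,0,0,0.]);d[0]=s['k1']
    n=cv2.undistortPoints(uv[:,None],K,d)[:,0]
    return np.c_[n,np.ones(len(n))]
def plane(s,uv,z):
    T=s['cam_to_world'];D=rays(s,uv)@T[:3,:3].T;o=T[:3,3]
    return o+D*((z-o[2])/D[:,2])[:,None]
def bydepth(s,uv):
    uv=np.atleast_2d(np.int32(uv));T=s['cam_to_world']
    z=s['depth'][uv[:,1],uv[:,0]]
    return (rays(s,uv)*z[:,None])@T[:3,:3].T+T[:3,3]
E
python3 - <<'E'
from h import *
np.set_printoptions(precision=4,suppress=True)
print(r.read_state())
for n in("scene","top"):
    s=snap(n,n+'1.png');print(n,s['cam_to_world'],s['mtx'],s['k1'])
E
```

```text
{'time': 0.0, 'q': array([-1.3169,  0.3218, -0.0701,  1.4516,  0.0226,  1.3708, -0.0569]), 'qvel': array([-0.0001,  0.0002, -0.0008,  0.0004,  0.001 , -0.0011, -0.0008]), 'effort': array([ -0.0004, -49.1293,  -0.404 , -31.2529,  -0.0638,   0.0442,
         0.0002]), 'tool_pos': array([0.1543, 0.6308, 0.1923]), 'tcp_rot': array([-0.3757, -3.1189,  0.0029]), 'contact_force': array([-0.2094, -0.0362, -0.4956]), 'moment': array([-0.0519, -0.0139, -0.0103]), 'grip_force': 0.0, 'width': 0.08713553242133058}
scene [[-0.8613  0.36   -0.3586  1.0807]
 [ 0.5079  0.6324 -0.5849  0.9349]
 [ 0.0162 -0.6859 -0.7276  1.2784]
 [ 0.      0.      0.      1.    ]] [[520.2152   0.     318.2525]
 [  0.     520.2152 198.8493]
 [  0.       0.       1.    ]] -0.03678218941138375
top [[ 0.0292 -0.9827  0.183   0.3221]
 [-0.9995 -0.0303 -0.0031  0.0163]
 [ 0.0086 -0.1829 -0.9831  1.2265]
 [ 0.      0.      0.      1.    ]] [[409.5934   0.     315.7215]
 [  0.     409.5934 193.552 ]
 [  0.       0.       1.    ]] -0.07740176913281027
```

View pics/scene1.png

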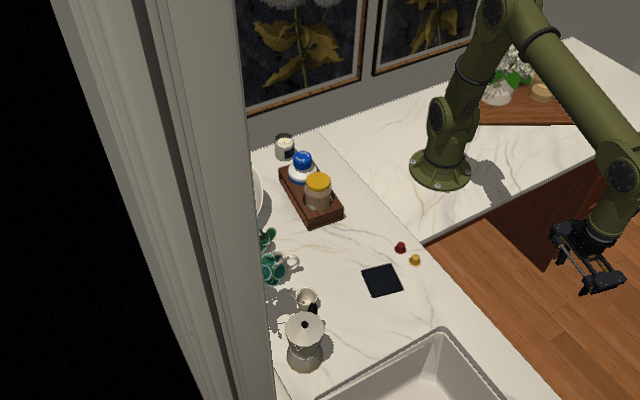

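View pics/top1.png

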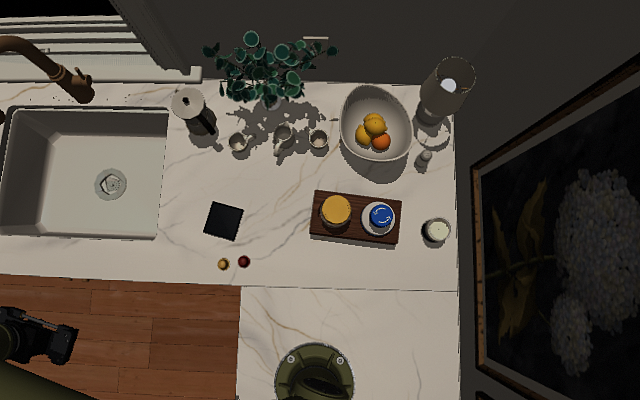

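The top view shows the blue cap at about (381,215), the yellow-lidded jar at (336,210), the slate dish at (223,221) and the pods at (223,264) and (244,261). The scene view has the cap at (302,160) and the dish at (382,280).

Run:
```python
from h import *
np.set_printoptions(precision=4,suppress=True)
for n in("top","scene"):
    s=snap(n); hsv=cv2.cvtColor(s['img'],cv2.COLOR_RGB2HSV)
    def big(m,box):
        k=np.zeros_like(m);x0,y0,x1,y1=box;k[y0:y1,x0:x1]=m[y0:y1,x0:x1]
        c=max(cv2.findContours(k,0,1)[0],key=cv2.contourArea);return c,k
    blue=cv2.inRange(hsv,(105,120,60),(125,255,255))
    bx=(350,185,415,245) if n=="top" else (280,140,325,180)
    c,_=big(blue,bx); h=cv2.convexHull(c)
    m=np.zeros(blue.shape,np.uint8);cv2.drawContours(m,[h],-1,255,-1)
    v,u=np.nonzero(m);P=bydepth(s,np.c_[u,v]);z=P[:,2]
    t=z>np.percentile(z,90)-.006
    print(n,'cap pix',u.mean(),v.mean(),'topz',np.percentile(z,[50,90,97]),'topxy',np.median(P[t],0),(P[t].min(0)+P[t].max(0))/2,np.ptp(P[t],0))
    yb=(315,185,360,235) if n=="top" else (295,165,340,195)
    c,k=big(cv2.inRange(hsv,(15,150,80),(30,255,255)),yb);v,u=np.nonzero(k);P=bydepth(s,np.c_[u,v]);print('jar',np.median(P,0),np.percentile(P[:,2],95))
    db=(190,190,255,250) if n=="top" else (350,255,415,305)
    c,k=big(cv2.inRange(hsv,(0,0,0),(179,255,70)),db);(cx,cy),wh,a=rc=cv2.minAreaRect(c)
    B=plane(s,cv2.boxPoints(rc),.010);print('dish',B[:,:2].tolist(),B.mean(0),'edge yaw',np.degrees(np.arctan2(*(B[1]-B[0])[[1,0]])), np.linalg.norm(B[1]-B[0]),np.linalg.norm(B[2]-B[1]))
    rb=(300,185,410,250)
    if n=="top":
        c,k=big(cv2.inRange(hsv,(0,60,20),(14,255,130)),rb);rc=cv2.minAreaRect(c);v,u=np.nonzero(k);P=bydepth(s,np.c_[u,v]);zt=np.percentile(P[:,2],[50,80,95]);B=plane(s,cv2.boxPoints(rc),zt[0]);print('rack',zt,B,B.mean(0))
```

```text
top cap pix 381.38057742782155 215.10236220472441 topz [0.1425 0.1453 0.1467] topxy [ 0.4709 -0.1636  0.1426] [ 0.4102 -0.0887  0.6829] [0.1762 0.2099 1.0872]
jar [ 0.4835 -0.0427  0.1453] 0.1485785976782885
dish [[0.42202477518011844, 0.34656863039006236], [0.5181680566473648, 0.3264954149540092], [0.4934334176335716, 0.22788137810207962], [0.3981731412030812, 0.2490835748741061]] [0.4579 0.2875 0.01  ] edge yaw -11.793054781084091 0.09821641690283939 0.1016687298601511
rack [0.0591 0.0614 0.0644] [[ 0.4228  0.0305  0.0591]
 [ 0.5529  0.0178  0.0591]
 [ 0.5267 -0.2408  0.0591]
 [ 0.397  -0.2231  0.0591]] [ 0.4749 -0.1039  0.0591]
scene cap pix 301.7804054054054 160.2939189189189 topz [0.1412 0.1472 0.1492] topxy [ 0.4743 -0.1632  0.1447] [ 0.4736 -0.1647  0.1468] [0.0556 0.0566 0.0113]
jar [ 0.4871 -0.0387  0.1471] 0.15166600375696937
dish [[0.4944897600662945, 0.23080763876605348], [0.38909584872174974, 0.24641947528754238], [0.4268060899075079, 0.34624639013408776], [0.5268826166924563, 0.3295552430516898]] [0.4593 0.2883 0.01  ] edge yaw 171.57413547286453 0.10654391577220852 0.10671211373629272
```

>>> {"name": "arm_command", "arguments": {
  "targets": [
    [-46,-28.6,-9,0,0],
    [-46,-28.6,-9,0,0],
    [-46,-28.6,-9,0,0],
    [-46,-28.6,-9,0,0],
    [-46,-28.6,-9,0,0],
    [-46,-28.6,-8,0,0],
    [-46,-28.6,-8,0,0],
    [-17.4,-49.6,0,0,0],
    [-17.4,-49.6,0,0,0],
    [-17.4,-49.6,0,0,0],
    [-17.4,-49.6,0,0,0],
    [-17.4,-49.6,0,0,0]
  ]
}}

```text
time: 1.7
tool_pos: [0.4452, 0.0971, 0.2544]
tcp_rot: [0.376, 3.119, 0.001]
contact_force: [1.3, 0.2, 0.4]
width: 0.0874
grip_force: 0.0
```

>>> {"name": "arm_command", "arguments": {
  "targets": [
    [-17.4,-49.6,0,0,0],
    [-17.4,-49.6,0,0,0],
    [-17.4,-49.6,0,0,0],
    [-17.4,-49.6,0,0,0],
    [-17.4,-49.6,0,0,0],
    [0,0,0,0.18,0],
    [0,0,0,0.18,0],
    [0,0,0,0.18,0],
    [0,0,0,0.18,0],
    [0,0,0,0.18,0],
    [0,0,0,0,0],
    [0,0,0,0,0]
  ]
}}

```text
time: 3.2
tool_pos: [0.4708, -0.1627, 0.2543]
tcp_rot: [-1.691, -2.648, -0.0]
contact_force: [0.0, -0.1, 0.0]
width: 0.0869
grip_force: 0.0
```

>>> {"name": "arm_command", "arguments": {
  "targets": [
    [0,0,0,0.175,0],
    [0,0,0,0.175,0],
    [0,0,0,0.175,0],
    [0,0,0,0.175,0],
    [0,0,0,0.175,0],
    [0,0,0,0.175,0],
    [0,0,0,0.175,0],
    [0,0,0,0.175,0],
    [0,0,0,0,0],
    [0,0,0,0,0]
  ]
}}

```text
time: 4.45
tool_pos: [0.4708, -0.1626, 0.2543]
tcp_rot: [-2.999, -0.937, 0.0]
contact_force: [0.5, 0.2, -0.2]
width: 0.0867
grip_force: 0.0
```

Run:
```python
from h import *
np.set_printoptions(precision=4,suppress=True)
t=r.read_state();M=R.from_rotvec(t['tcp_rot']).as_matrix();print(t['q'],t['tool_pos'],M)
s=snap('wrist','w1.png');hsv=cv2.cvtColor(s['img'],cv2.COLOR_RGB2HSV)
m=cv2.inRange(hsv,(105,120,40),(125,255,255));c=max(cv2.findContours(m,0,1)[0],key=cv2.contourArea)
print(cv2.minEnclosingCircle(c),cv2.fitEllipse(cv2.convexHull(c)))
k=np.zeros_like(m);cv2.drawContours(k,[cv2.convexHull(c)],-1,255,-1);v,u=np.nonzero(k);P=bydepth(s,np.c_[u,v]);zt=np.median(P[:,2]);print('z',zt,np.percentile(P[:,2],[5,50,95]),s['cam_to_world'])
H=plane(s,cv2.convexHull(c)[:,0],.143);(cx,cy),rr=cv2.minEnclosingCircle(np.float32(H[:,:2]*1000));print(cx,cy,rr,cv2.fitEllipse(np.float32(H[:,:2]*1000)))
```

```text
[-0.3975 -0.0589  0.6551  1.7425  0.0361  1.446  -0.713 ] [ 0.4708 -0.1626  0.2543] [[ 0.8221  0.5693 -0.    ]
 [ 0.5693 -0.8221  0.0001]
 [-0.     -0.0001 -1.    ]]
((325.21905517578125, 190.04762268066406), 29.523977279663086) ((325.06201171875, 190.32774353027344), (56.30610275268555, 58.99835968017578), 177.60934448242188)
z 0.14352852872561148 [0.1339 0.1435 0.1449] [[ 0.5696 -0.7842 -0.2463  0.5394]
 [-0.8219 -0.5432 -0.1714 -0.1159]
 [ 0.0006  0.3    -0.9539  0.4463]
 [ 0.      0.      0.      1.    ]]
473.51312255859375 -164.24813842773438 31.753314971923828 ((473.7080383300781, -164.71795654296875), (58.73351287841797, 63.614723205566406), 127.22018432617188)
```

View pics/w1.png

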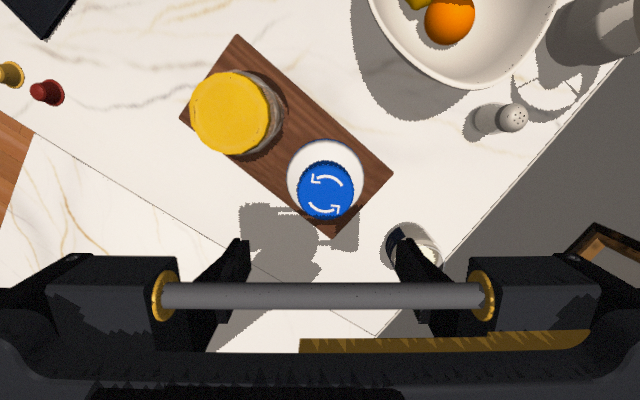

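The wrist view shows the cap at about (325,190) between the fingertips at (238,260) and (410,260), and its arrows confirm anticlockwise opening. The jar is at (230,112), clear of the fingers' line. I'll go lower and look again.

>>> {"name": "arm_command", "arguments": {
  "targets": [
    [-0.4,2.7,20,0,0],
    [0,0,40,0,0],
    [0,0,25,0,0],
    [0,0,0,0,0],
    [0,0,0,0,0]
  ]
}}

```text
time: 5.12
tool_pos: [0.4728, -0.1653, 0.1705]
tcp_rot: [2.999, 0.932, 0.002]
contact_force: [0.0, -0.1, 0.2]
width: 0.087
grip_force: 0.0
```

```bash
cat > cap.py <<'E'
from h import *
np.set_printoptions(precision=4,suppress=True)
def look(f,zt=.143):
    t=r.read_state();M=R.from_rotvec(t['tcp_rot']).as_matrix();print(t['q'],t['tool_pos'])
    s=snap('wrist',f);hsv=cv2.cvtColor(s['img'],cv2.COLOR_RGB2HSV)
    m=cv2.inRange(hsv,(105,120,25),(125,255,255));c=max(cv2.findContours(m,0,1)[0],key=cv2.contourArea)
    h=cv2.convexHull(c);k=np.zeros_like(m);cv2.drawContours(k,[h],-1,255,-1);v,u=np.nonzero(k);P=bydepth(s,np.c_[u,v])
    print('z pct',np.percentile(P[:,2],[5,25,50,75,95]))
    top=P[np.abs(P[:,2]-np.percentile(P[:,2],75))<.004][:,:2]
    hh=cv2.convexHull(np.float32(top*1000));e=cv2.fitEllipse(hh);print('top face',e,cv2.minEnclosingCircle(hh))
    d=(np.r_[np.array(e[0])/1000,zt]-t['tool_pos'])@M;print('tool shift mm',d*1000)
    H=plane(s,h[:,0],zt);print('outline on top plane',cv2.fitEllipse(np.float32(H[:,:2]*1000)),cv2.boundingRect(h))
E
python3 -c "
from cap import *
look('w2.png')"
```

```text
[-0.3846 -0.0029  0.6738  1.8675  0.0017  1.2748 -0.6794] [ 0.4728 -0.1653  0.1705]
z pct [0.1277 0.1429 0.1435 0.144  0.1447]
top face ((471.8798828125, -165.91519165039062), (59.27907943725586, 59.977115631103516), 141.6974334716797) ((471.7645263671875, -165.9786834716797), 30.17502784729004)
tool shift mm [-1.1411 -0.0826 27.4911]
outline on top plane ((474.4599609375, -164.2781524658203), (58.97071838378906, 65.4046630859375), 123.11946105957031) (284, 177, 76, 80)
```

View pics/w2.png

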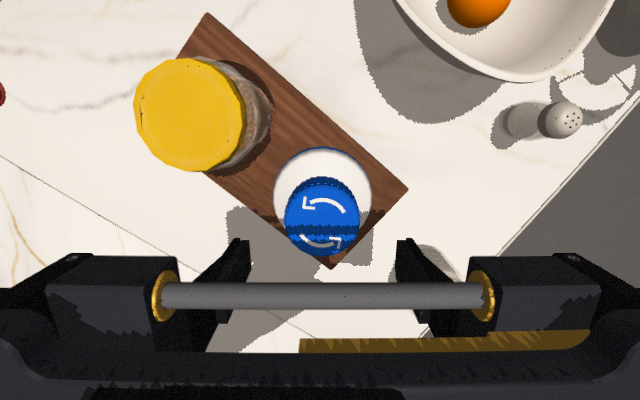

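The close view shows the cap's top at about (322,215), midway between the fingers (238 to 410), and the gap on each side is clear. I'll descend and close gently.

>>> {"name": "arm_command", "arguments": {
  "targets": [
    [-1,0,25,0,0],
    [0,0,20,0,0],
    [0,0,7,0,0],
    [0,0,0,0,0]
  ],
  "squeeze": 4
}}

```text
time: 5.68
tool_pos: [0.4717, -0.1658, 0.118]
tcp_rot: [3.0, 0.931, 0.001]
contact_force: [0.5, -0.4, -0.8]
width: 0.0874
grip_force: 0.0
```

>>> {"name": "arm_command", "arguments": {
  "targets": [
    [0,0,0,0,40],
    [0,0,0,0,60],
    [0,0,0,0,75],
    [0,0,0,0,100],
    [0,0,0,0,100],
    [0,0,0,0,100]
  ],
  "squeeze": 4
}}

```text
time: 6.42
tool_pos: [0.4712, -0.1657, 0.1173]
tcp_rot: [-3.0, -0.931, -0.0]
contact_force: [-0.5, 0.6, -1.2]
width: 0.0534
grip_force: 0.0
```

```bash
cat > st.py <<'E'
from h import *
np.set_printoptions(precision=4,suppress=True)
t=r.read_state();M=R.from_rotvec(t['tcp_rot']).as_matrix()
print('pos',t['tool_pos'],'F',t['contact_force'],'Ftool',t['contact_force']@M,'Mtool',t['moment']@M,'w',t['width'],'g',t['grip_force'],'q',t['q'][6],'yaw',np.degrees(np.arctan2(M[1,1],M[0,1])),t['time'])
E
python3 st.py
```

```text
pos [ 0.4712 -0.1657  0.1173] F [-0.5338  0.6009 -1.2424] Ftool [-0.0999 -0.7975  1.2425] Mtool [ 0.0073 -0.1616  0.0687] w 0.05343309607566715 g 0.0 q -0.6473126472020109 yaw -55.51983410394766 6.425
```

```bash
python3 -c "
from h import *
s=snap('wrist','w3.png')
hsv=cv2.cvtColor(s['img'],cv2.COLOR_RGB2HSV)"; python3 st.py
```

```text
pos [ 0.4713 -0.1657  0.1173] F [-0.184   1.0078  0.2938] Ftool [ 0.4189 -0.935  -0.2938] Mtool [-0.0216 -0.131  -0.0441] w 0.05319837638484106 g 0.0 q -0.6473136118937168 yaw -55.515596242387645 6.475
```

View pics/w3.png

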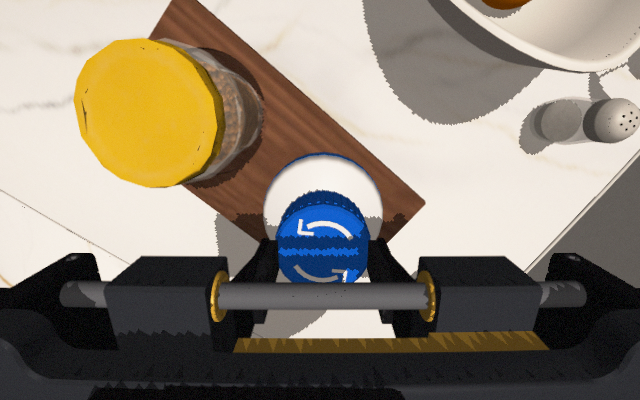

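The picture shows the fingers beside the cap, around (265,250) and (380,250), with the cap spanning columns 276 to 370. The 53 mm reading doesn't agree with a 60 mm cap, so I'll check with depth.

Run:
```python
from cap import *
look('w4.png')
t=r.read_state();M=R.from_rotvec(t['tcp_rot']).as_matrix()
s=snap('wrist');hsv=cv2.cvtColor(s['img'],cv2.COLOR_RGB2HSV)
T=s['cam_to_world']
for z in(0,-.019,-.026):
  for y in (-.0435,-.03,-.027,0,.027,.03,.0435):
    p=(t['tool_pos']+M@[0,y,z]-T[:3,3])@T[:3,:3];print(z,y,(p[:2]/p[2]*s['mtx'][0,0]+s['mtx'][:2,2]).round(0),end=' ')
  print()
v,u=np.mgrid[225:345:2,180:470:2];P=bydepth(s,np.c_[u.ravel(),v.ravel()]);Q=(P-t['tool_pos'])@M*1000
dark=s['img'].max(2)[v.ravel(),u.ravel()]<70
for a,b in((-30,0),(-45,-30),(-60,-45)):
  k=dark&(Q[:,2]>a)&(Q[:,2]<b)&(np.abs(Q[:,1])<70)
  L=Q[k&(Q[:,1]<0)];Rr=Q[k&(Q[:,1]>0)]
  print(a,b,len(L),len(Rr),'L y',np.percentile(L[:,1],[5,50,95]) if len(L) else'','R y',np.percentile(Rr[:,1],[5,50,95])if len(Rr) else'','x',np.percentile(Q[k][:,0],[5,50,95]) if k.any() else '')
```

```text
[-0.3739  0.049   0.6829  1.9373 -0.0337  1.1665 -0.6473] [ 0.4713 -0.1657  0.1173]
z pct [0.1245 0.1429 0.1435 0.144  0.1448]
top face ((471.9006042480469, -165.88938903808594), (59.284725189208984, 59.705623626708984), 130.22975158691406) ((471.7882995605469, -165.71311950683594), 30.136791229248047)
tool shift mm [  0.4056   0.5559 -25.664 ]
outline on top plane ((474.3887939453125, -164.2315216064453), (57.33924102783203, 70.11219024658203), 124.68792724609375) (276, 191, 94, 92)
0 -0.0435 [259. 235.] 0 -0.03 [278. 235.] 0 -0.027 [283. 235.] 0 0 [322. 235.] 0 0.027 [361. 235.] 0 0.03 [365. 235.] 0 0.0435 [385. 235.] 
-0.019 -0.0435 [253. 247.] -0.019 -0.03 [274. 247.] -0.019 -0.027 [279. 247.] -0.019 0 [322. 247.] -0.019 0.027 [364. 247.] -0.019 0.03 [369. 247.] -0.019 0.0435 [390. 247.] 
-0.026 -0.0435 [250. 252.] -0.026 -0.03 [272. 252.] -0.026 -0.027 [277. 252.] -0.026 0 [321. 252.] -0.026 0.027 [366. 252.] -0.026 0.03 [371. 252.] -0.026 0.0435 [393. 252.] 
-30 0 1 1 L y [-26.5245 -26.5245 -26.5245] R y [27.3773 27.3773 27.3773] x [-0.2844  4.1089  8.5022]
-45 -30 80 79 L y [-33.5564 -27.1774 -25.8074] R y [27.1282 28.3933 35.1213] x [-7.3563  9.5291 11.3122]
-60 -45 106 101 L y [-34.0038 -27.8044 -25.9443] R y [27.1265 29.5069 35.8215] x [-2.7466  9.5716 11.4442]
```

>>> {"name": "arm_command", "arguments": {
  "targets": [
    [0,0,0,0,120],
    [0,0,0,0,140],
    [0,0,0,0,140],
    [0,0,0,0,140]
  ],
  "squeeze": 4
}}

```text
time: 7.08
tool_pos: [0.4713, -0.1657, 0.1173]
tcp_rot: [-3.0, -0.931, -0.0]
contact_force: [-1.0, -0.2, 0.0]
width: 0.0394
grip_force: 0.0
```

```bash
python3 st.py
```

```text
pos [ 0.4713 -0.1657  0.1173] F [-0.9635 -0.2198  0.0191] Ftool [-0.9186 -0.3643 -0.0192] Mtool [ 0.03   -0.1076 -0.0165] w 0.03937657011748168 g 0.0 q -0.6473311084179 yaw -55.51854852509767 7.075
```

```bash
python3 - <<'E'
from h import *
w=snap('wrist')['img'][140:340,170:480];s=snap('scene')['img'][110:220,250:370];t=snap('top')['img'][150:260,290:450]
f=lambda a:cv2.resize(a,(400,300),interpolation=cv2.INTER_CUBIC)
cv2.imwrite('pics/m1.png',np.hstack([f(w),f(s)])[:,:,::-1])
E
python3 st.py
```

```text
pos [ 0.4713 -0.1657  0.1174] F [-0.2897  0.6671  0.4225] Ftool [ 0.1389 -0.7139 -0.4225] Mtool [-0.0196 -0.1722  0.0151] w 0.039195109381199994 g 0.0 q -0.6473300643396782 yaw -55.52066992246594 7.225
```

View pics/m1.png

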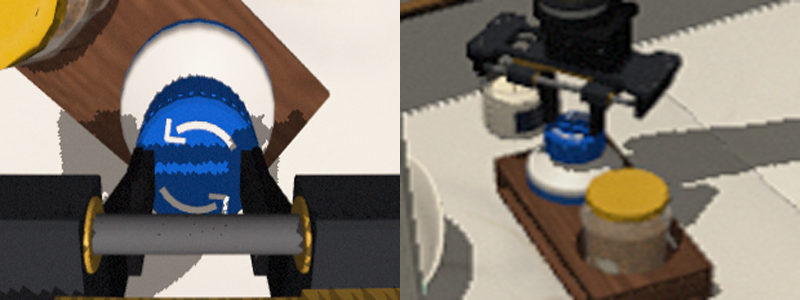

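The left crop shows the fingers, closed to 39 mm, crossing inside the cap's outline, and no force is reported. I'll open and measure by depth where the fingertips really end.

>>> {"name": "arm_command", "arguments": {
  "targets": [
    [0,0,0,0,90],
    [0,0,0,0,60],
    [0,0,0,0,20],
    [0,0,0,0,0],
    [0,0,0,0,0]
  ]
}}

```text
time: 7.85
tool_pos: [0.4713, -0.1657, 0.1174]
tcp_rot: [-3.0, -0.931, -0.0]
contact_force: [0.4, 0.1, -0.0]
width: 0.0809
grip_force: 0.0
```

```bash
python3 st.py
python3 - <<'E'
from h import *
np.set_printoptions(precision=1,suppress=True)
t=r.read_state();M=R.from_rotvec(t['tcp_rot']).as_matrix()
for n in('wrist','scene','top'):
  s=snap(n);v,u=np.mgrid[0:400,0:640];P=bydepth(s,np.c_[u.ravel(),v.ravel()]);Q=(P-t['tool_pos'])@M*1000
  dark=(s['img'].max(2).ravel()<75)&(s['depth'].ravel()>.05)
  k=dark&(np.abs(Q[:,0])<14)&(np.abs(Q[:,1])>25)&(np.abs(Q[:,1])<65)&(Q[:,2]>-75)&(Q[:,2]<12)
  print(n,k.sum())
  for sg in(-1,1):
    for a in range(-75,10,8):
      q=Q[k&(Q[:,1]*sg>0)&(Q[:,2]>=a)&(Q[:,2]<a+8)]
      if len(q): print(sg,a,len(q),'y',q[:,1].min(),q[:,1].max(),'x',q[:,0].min(),q[:,0].max())
E
```

```text
pos [ 0.4713 -0.1657  0.1174] F [ 0.3716  0.0734 -0.006 ] Ftool [0.3479 0.1499 0.006 ] Mtool [ 0.1066 -0.1555 -0.004 ] w 0.08090946106468708 g 0.0 q -0.6473412961817363 yaw -55.522366414833044 7.85
wrist 2815
-1 -75 326 y -52.97030539147787 -39.346177191321004 x -9.854319087451227 12.245938746440743
-1 -67 239 y -51.32422933427811 -39.46514361475711 x -0.15174202324170047 11.736693090995773
-1 -59 267 y -50.42296635286933 -39.65250775003488 x -4.959275636513221 11.684542645711437
-1 -51 236 y -48.81815026798512 -39.68505009878423 x -9.091311571219268 11.736186189161673
-1 -43 211 y -48.340432345957176 -39.7036420534062 x -10.074707226739566 11.805817458241275
-1 -35 131 y -48.622069286808646 -39.68604790351591 x -9.691481284209747 11.566856205857167
-1 -27 2 y -29.137155688013426 -29.04383588267715 x 2.063039277059571 2.390374448456702
1 -75 323 y 40.60678817321489 55.282595663899635 x -9.497034615064083 12.011891592590935
1 -67 238 y 41.19672910692382 52.40204679099919 x 0.18457747911062233 12.007161553816196
1 -59 281 y 40.77266328971722 50.92016926514461 x -4.961064352706237 11.83
[... 1090 characters left out ...]

-1 -3 3 y -29.444667895043846 -28.635001205949038 x 1.7542116385992117 8.591303025879299
1 -75 9 y 41.44935656568177 55.05118231189882 x -9.893636592344066 10.10001905081147
1 -67 9 y 42.209856962123546 55.400841578455655 x -3.403413591537088 12.03605527214451
1 -59 9 y 41.40377684336273 52.67491871481775 x -5.424332204498023 9.813288017178698
1 -51 8 y 41.797636302515045 53.31293760463646 x -4.059954484711174 10.42215980066859
1 -43 11 y 40.28302177428452 51.78040270864709 x -7.245362640537091 11.640667016410918
1 -35 5 y 42.41445222711613 51.26087429739866 x -7.633305082233186 7.082719018537317
1 -27 1 y 30.259996186181407 30.259996186181407 x -1.5898592572799026 -1.5898592572799026
top 0
```

Both cameras show the fingers ending about 30 mm behind the reported TCP, so the tips were still above the cap. I'll measure that offset more exactly.

Run:
```python
from h import *
np.set_printoptions(precision=1,suppress=True)
t=r.read_state();M=R.from_rotvec(t['tcp_rot']).as_matrix()
for n in('wrist','scene'):
  s=snap(n);v,u=np.mgrid[0:400,0:640];P=bydepth(s,np.c_[u.ravel(),v.ravel()]);Q=(P-t['tool_pos'])@M*1000
  dark=(s['img'].max(2).ravel()<75)&(s['depth'].ravel()>.05)
  k=dark&(np.abs(Q[:,0])<14)&(np.abs(Q[:,1])>35)&(np.abs(Q[:,1])<65)&(Q[:,2]>-75)&(Q[:,2]<12)
  for sg in(-1,1): print(n,sg,np.sort(Q[k&(Q[:,1]*sg>0)][:,2])[::-1][:60:4])
print(t['q'],t['tool_pos'])
```

```text
wrist -1 [-28.9 -29.6 -30.  -30.1 -30.2 -30.4 -30.6 -30.8 -31.  -31.2 -31.5 -31.6
 -31.7 -31.9 -32.2]
wrist 1 [-29.4 -30.1 -30.3 -30.7 -30.9 -31.1 -31.2 -31.3 -31.6 -31.8 -31.9 -32.1
 -32.2 -32.3 -32.4]
scene -1 [-32.8 -36.9 -38.9 -43.  -47.3 -53.9 -57.6 -63.3 -66.6 -72.6]
scene 1 [-27.5 -35.4 -39.  -42.3 -44.2 -48.  -50.5 -55.3 -57.1 -61.5 -64.3 -69.
 -70.8]
[-0.4  0.   0.7  1.9 -0.   1.2 -0.6] [ 0.5 -0.2  0.1]
```

>>> {"name": "arm_command", "arguments": {
  "targets": [
    [0,0,4,0,0],
    [0,0,4,0,0],
    [0,0,0,0,0]
  ]
}}

```text
time: 8.48
tool_pos: [0.4708, -0.1656, 0.1088]
tcp_rot: [-3.0, -0.931, 0.001]
contact_force: [0.3, -0.9, -0.7]
width: 0.087
grip_force: 0.0
```

>>> {"name": "arm_command", "arguments": {
  "targets": [
    [0.4,0,7,0,0],
    [0,0,7,0,0],
    [0,0,7,0,0],
    [0,0,0,0,40],
    [0,0,0,0,60],
    [0,0,0,0,75],
    [0,0,0,0,100],
    [0,0,0,0,100]
  ],
  "squeeze": 4
}}

```text
time: 9.48
tool_pos: [0.4717, -0.1654, 0.0886]
tcp_rot: [-3.0, -0.931, -0.001]
contact_force: [0.3, 0.9, 0.8]
width: 0.061
grip_force: 4.0
```

```bash
python3 st.py
```

```text
pos [ 0.4717 -0.1654  0.0886] F [0.2616 0.8558 0.8245] Ftool [ 0.7005 -0.5573 -0.8242] Mtool [ 0.121 -0.142 -0.037] w 0.061048742736111127 g 4.00006212414155 q -0.6243650398677136 yaw -55.51756801414353 9.475
```

Now the fingers hold the cap (61 mm, 4 N, side force near zero). I'll firm up the grip.

>>> {"name": "arm_command", "arguments": {
  "targets": [
    [0,0,0,0,120],
    [0,0,0,0,140],
    [0,0,0,0,140]
  ],
  "squeeze": 45
}}

```text
time: 9.85
tool_pos: [0.4717, -0.1654, 0.0886]
tcp_rot: [-3.0, -0.931, -0.001]
contact_force: [0.1, 1.2, 3.6]
width: 0.06
grip_force: 45.0
```

```bash
python3 st.py
```

```text
pos [ 0.4717 -0.1654  0.0886] F [0.0703 1.1773 3.6476] Ftool [ 0.726  -0.9305 -3.6474] Mtool [ 0.2185 -0.2054 -0.0127] w 0.06002596183467393 g 45.00087554435595 q -0.6243729692564088 yaw -55.518209576689955 9.85
```

>>> {"name": "arm_command", "arguments": {
  "targets": [
    [0,0,1,0,140],
    [0,0,1,0,140],
    [0,0,0,0,140],
    [0,0,0,0,140]
  ]
}}

```text
time: 10.35
tool_pos: [0.4718, -0.1654, 0.0869]
tcp_rot: [-3.0, -0.931, -0.001]
contact_force: [-2.6, 1.5, 6.9]
width: 0.0601
grip_force: 45.0
```

```bash
python3 st.py
```

```text
pos [ 0.4718 -0.1654  0.0869] F [-2.5915  1.5228  6.9147] Ftool [-1.27   -2.7232 -6.9152] Mtool [ 0.4859 -0.3643  0.0187] w 0.06007186182507827 g 45.001770918024704 q -0.6225764185936152 yaw -55.515885829830324 10.35
```

>>> {"name": "arm_command", "arguments": {
  "targets": [
    [0,0,1,0,140],
    [0,0,1,0,140],
    [0,0,0,0,140]
  ]
}}

```text
time: 10.72
tool_pos: [0.4718, -0.1654, 0.0851]
tcp_rot: [-3.0, -0.931, -0.001]
contact_force: [-3.2, 1.2, 9.4]
width: 0.0597
grip_force: 45.0
```

```bash
python3 st.py
```

```text
pos [ 0.4718 -0.1654  0.0851] F [-3.2178  1.1721  9.4086] Ftool [-1.9832 -2.7897 -9.4092] Mtool [ 0.5924 -0.5072  0.0586] w 0.05973478382926555 g 45.002466581063345 q -0.6208055112383635 yaw -55.51988339260559 10.725
```

>>> {"name": "arm_command", "arguments": {
  "targets": [
    [0,0,0.5,0,140],
    [0,0,0,0,140]
  ]
}}

```text
time: 10.98
tool_pos: [0.4719, -0.1654, 0.0847]
tcp_rot: [-3.0, -0.931, -0.001]
contact_force: [-3.0, 2.2, 9.6]
width: 0.0594
grip_force: 45.0
```

>>> {"name": "arm_command", "arguments": {
  "targets": [
    [0,0,0.5,0,140],
    [0,0,0,0,140]
  ]
}}

```text
time: 11.22
tool_pos: [0.4719, -0.1654, 0.0844]
tcp_rot: [-3.0, -0.931, -0.001]
contact_force: [-3.3, 2.5, 10.2]
width: 0.0598
grip_force: 45.0
```

```bash
python3 st.py
```

```text
pos [ 0.4719 -0.1654  0.0844] F [-3.2616  2.5028 10.2046] Ftool [ -1.2636  -3.9121 -10.2047] Mtool [ 0.6909 -0.5666 -0.0362] w 0.0598341662325771 g 45.002830883458955 q -0.6199174670242086 yaw -55.51831538632197 11.225
```

>>> {"name": "arm_command", "arguments": {
  "targets": [
    [0,-0.2,0.5,0,140],
    [0,0,0,0,140]
  ]
}}

```text
time: 11.48
tool_pos: [0.4719, -0.1654, 0.0843]
tcp_rot: [-3.0, -0.931, -0.002]
contact_force: [-2.8, 2.0, 13.9]
width: 0.0595
grip_force: 45.0
```

>>> {"name": "arm_command", "arguments": {
  "targets": [
    [0,0,0.5,0,140],
    [0,0,0,0,140]
  ]
}}

```text
time: 11.72
tool_pos: [0.4719, -0.1654, 0.0843]
tcp_rot: [-3.0, -0.931, -0.002]
contact_force: [-5.4, 2.9, 17.3]
width: 0.0599
grip_force: 45.0
```

```bash
python3 st.py
```

```text
pos [ 0.4719 -0.1654  0.0843] F [-5.4016  2.9141 17.2628] Ftool [ -2.7832  -5.4656 -17.2643] Mtool [ 1.1545 -0.919   0.0443] w 0.05985945404929749 g 45.00447501821327 q -0.6195716411922603 yaw -55.52372933473762 11.725
```

The press now sticks hard, tip on tip, at about 17 N. I'll turn anticlockwise.

>>> {"name": "arm_command", "arguments": {
  "targets": [
    [0,0,0,-0.07,140],
    [0,0,0,-0.07,140],
    [0,0,0,0,140]
  ]
}}

```text
time: 12.1
tool_pos: [0.4719, -0.1654, 0.0843]
tcp_rot: [-2.927, -1.139, -0.002]
contact_force: [-5.4, 2.9, 16.9]
width: 0.0597
grip_force: 45.0
```

```bash
python3 st.py
```

```text
pos [ 0.4719 -0.1654  0.0843] F [-5.4166  2.8675 16.8957] Ftool [ -2.032   -5.7783 -16.897 ] Mtool [ 1.2539 -0.8132 -0.0305] w 0.05974376565503782 g 45.004087985580554 q -0.47999113795458853 yaw -47.468516523917636 12.1
```

>>> {"name": "arm_command", "arguments": {
  "targets": [
    [0,0,0,-0.07,140],
    [0,0,0,-0.07,140],
    [0,0,0,0,140]
  ]
}}

```text
time: 12.48
tool_pos: [0.4718, -0.1653, 0.0842]
tcp_rot: [-2.84, -1.341, -0.002]
contact_force: [-5.7, 2.6, 16.0]
width: 0.0597
grip_force: 45.0
```

```bash
python3 st.py
```

```text
pos [ 0.4718 -0.1653  0.0842] F [-5.716   2.5625 15.957 ] Ftool [ -1.6338  -6.0449 -15.9579] Mtool [ 1.2807 -0.5544 -0.0233] w 0.05965954434061173 g 45.0039973964158 q -0.3410485196822774 yaw -39.4491695385799 12.475
```

>>> {"name": "arm_command", "arguments": {
  "targets": [
    [-0.1,-0.4,0,-0.07,140],
    [0,0,0,-0.07,140],
    [0,0,0,0,140]
  ]
}}

```text
time: 12.85
tool_pos: [0.4718, -0.1653, 0.0837]
tcp_rot: [2.74, 1.537, 0.002]
contact_force: [-2.1, 1.0, 11.8]
width: 0.0598
grip_force: 45.0
```

```bash
python3 st.py
```

```text
pos [ 0.4718 -0.1653  0.0837] F [-2.098   0.9704 11.8165] Ftool [ -0.2533  -2.2848 -11.819 ] Mtool [ 0.804  -0.2747 -0.0088] w 0.05984877960442582 g 45.0027889154444 q -0.2027934025834541 yaw -31.428005070560577 12.85
```

It dropped in after 24° (force fell to 12 N). I'll press further to about 16 N.

>>> {"name": "arm_command", "arguments": {
  "targets": [
    [0,0,0.6,0,140],
    [0,0,0,0,140]
  ]
}}

```text
time: 13.1
tool_pos: [0.4718, -0.1653, 0.0832]
tcp_rot: [2.74, 1.536, 0.002]
contact_force: [-3.6, 1.1, 13.1]
width: 0.0598
grip_force: 45.0
```

>>> {"name": "arm_command", "arguments": {
  "targets": [
    [0,0,0.5,0,140],
    [0,0,0,0,140]
  ]
}}

```text
time: 13.35
tool_pos: [0.4718, -0.1653, 0.0828]
tcp_rot: [2.74, 1.536, 0.002]
contact_force: [-4.4, 1.4, 14.0]
width: 0.0598
grip_force: 45.0
```

>>> {"name": "arm_command", "arguments": {
  "targets": [
    [0,-0.2,0.5,0,140],
    [0,0,0,-0.07,140],
    [0,0,0,-0.07,140],
    [0,0,0,0,140]
  ]
}}

```text
time: 13.85
tool_pos: [0.4721, -0.1654, 0.0826]
tcp_rot: [2.625, 1.724, 0.003]
contact_force: [-3.0, 1.1, 13.6]
width: 0.0598
grip_force: 45.0
```

```bash
python3 st.py
```

```text
pos [ 0.4721 -0.1654  0.0826] F [-3.0016  1.0988 13.5572] Ftool [ -0.1695  -3.1623 -13.5642] Mtool [ 0.8718 -0.1408  0.0713] w 0.05977942362702358 g 45.003281175886514 q -0.06295344728461566 yaw -23.416476330918403 13.85
```

>>> {"name": "arm_command", "arguments": {
  "targets": [
    [0,0,0,-0.07,140],
    [0,0,0,-0.07,140],
    [0,0,0,0,140]
  ]
}}

```text
time: 14.22
tool_pos: [0.4728, -0.1656, 0.0828]
tcp_rot: [2.497, 1.902, 0.005]
contact_force: [-2.1, 0.7, 13.0]
width: 0.0601
grip_force: 45.0
```

```bash
python3 st.py
```

```text
pos [ 0.4728 -0.1656  0.0828] F [-2.0952  0.6866 13.0006] Ftool [  0.1159  -2.1532 -13.0088] Mtool [ 0.4837 -0.0922  0.0885] w 0.060101173564455795 g 45.0031035336724 q 0.07606055811099308 yaw -15.396969286487684 14.225
```

>>> {"name": "arm_command", "arguments": {
  "targets": [
    [0,0,0.7,0,140],
    [0,0,0,-0.07,140],
    [0,0,0,-0.07,140],
    [0,0,0,0,140]
  ]
}}

```text
time: 14.72
tool_pos: [0.4733, -0.1657, 0.0824]
tcp_rot: [2.357, 2.072, 0.005]
contact_force: [-1.3, 1.2, 14.2]
width: 0.0593
grip_force: 45.0
```

```bash
python3 st.py
```

```text
pos [ 0.4733 -0.1657  0.0824] F [-1.3246  1.2111 14.1971] Ftool [  1.0337  -1.3998 -14.2039] Mtool [0.4555 0.0146 0.0742] w 0.059262168851873534 g 45.00343485371559 q 0.2156365734053882 yaw -7.374342590490266 14.725
```

>>> {"name": "arm_command", "arguments": {
  "targets": [
    [0,0,0.6,0,140],
    [0,0,0,-0.07,140],
    [0,0,0,-0.07,140],
    [0,0,0,0,140]
  ]
}}

```text
time: 15.22
tool_pos: [0.4736, -0.1656, 0.082]
tcp_rot: [2.206, 2.231, 0.006]
contact_force: [-0.3, 1.1, 15.3]
width: 0.0596
grip_force: 45.0
```

```bash
python3 st.py
```

```text
pos [ 0.4736 -0.1656  0.082 ] F [-0.2911  1.1187 15.2731] Ftool [  1.1147  -0.1955 -15.2749] Mtool [0.3777 0.0845 0.1129] w 0.059559580545268595 g 45.00372288908693 q 0.35512749598915705 yaw 0.6477072211241383 15.225
```

>>> {"name": "arm_command", "arguments": {
  "targets": [
    [0,0,0,-0.07,140],
    [0,0,0,-0.07,140],
    [0,0,0,-0.04,140],
    [0,0,0,0,140]
  ]
}}

```text
time: 15.72
tool_pos: [0.4736, -0.1653, 0.082]
tcp_rot: [1.997, 2.42, 0.005]
contact_force: [-0.5, 1.3, 15.1]
width: 0.0597
grip_force: 45.0
```

```bash
python3 st.py
```

```text
pos [ 0.4736 -0.1653  0.082 ] F [-0.5176  1.3285 15.095 ] Ftool [  1.3881  -0.1762 -15.0975] Mtool [0.3021 0.282  0.0804] w 0.05965502962215389 g 45.003591597487684 q 0.5335954259872338 yaw 10.954706336932299 15.725
```

>>> {"name": "arm_command", "arguments": {
  "targets": [
    [0,0,0,-0.07,140],
    [0,0,0,-0.06,140],
    [0,0,0,0,140]
  ]
}}

```text
time: 16.1
tool_pos: [0.4735, -0.1651, 0.082]
tcp_rot: [1.835, 2.545, 0.005]
contact_force: [-1.7, 2.1, 15.2]
width: 0.0601
grip_force: 45.0
```

```bash
python3 st.py
```

```text
pos [ 0.4735 -0.1651  0.082 ] F [-1.7284  2.1323 15.204 ] Ftool [  2.5484  -0.8901 -15.2122] Mtool [0.2527 0.4798 0.0581] w 0.060134412826285996 g 45.00379819088266 q 0.6629700473915794 yaw 18.422127032384335 16.1
```

>>> {"name": "arm_command", "arguments": {
  "targets": [
    [0,0,-1.5,0,140],
    [0,0,-1.5,0,140],
    [0,0,-1.5,0,140],
    [0,0,-1.5,0,140],
    [0,0,0,0,140]
  ]
}}

```text
time: 16.73
tool_pos: [0.4734, -0.1651, 0.0868]
tcp_rot: [1.835, 2.545, 0.004]
contact_force: [2.1, 1.6, 5.9]
width: 0.06
grip_force: 45.0
```

```bash
python3 st.py
```

```text
pos [ 0.4734 -0.1651  0.0868] F [2.1472 1.6023 5.9152] Ftool [ 0.8304  2.5705 -5.9052] Mtool [-0.414   0.0429 -0.0116] w 0.06002298898997155 g 45.001640499103814 q 0.6580526050899175 yaw 18.410231266928125 16.725
```

>>> {"name": "arm_command", "arguments": {
  "targets": [
    [0,0,-1,0,140],
    [0,0,-1,0,140],
    [0,0,0,0,140]
  ]
}}

```text
time: 17.1
tool_pos: [0.4724, -0.1652, 0.0881]
tcp_rot: [1.836, 2.546, 0.002]
contact_force: [2.8, 0.5, 4.2]
width: 0.0599
grip_force: 45.0
```

>>> {"name": "arm_command", "arguments": {
  "targets": [
    [0,0,-0.7,0,140],
    [0,0,-0.7,0,140],
    [0,0,0,0,140]
  ]
}}

```text
time: 17.48
tool_pos: [0.4704, -0.1651, 0.0886]
tcp_rot: [-1.838, -2.547, 0.001]
contact_force: [0.4, -0.1, 3.9]
width: 0.0599
grip_force: 45.0
```

```bash
python3 st.py
```

```text
pos [ 0.4704 -0.1651  0.0886] F [ 0.4474 -0.1299  3.9147] Ftool [-0.2632  0.3805 -3.915 ] Mtool [-0.2819 -0.1997  0.0478] w 0.05991420476351302 g 45.00071817761636 q 0.6555109678477549 yaw 18.381711808579908 17.475
```

>>> {"name": "arm_command", "arguments": {
  "targets": [
    [0,0,-1,0,140],
    [0,0,-1,0,140],
    [0,0,0,0,140]
  ]
}}

```text
time: 17.85
tool_pos: [0.4702, -0.1649, 0.0904]
tcp_rot: [-1.837, -2.547, 0.001]
contact_force: [-0.0, 0.4, -0.4]
width: 0.0598
grip_force: 45.0
```

```bash
python3 st.py
```

```text
pos [ 0.4702 -0.1649  0.0904] F [-0.0408  0.3746 -0.4207] Ftool [0.3681 0.08   0.4209] Mtool [ 0.0371 -0.088  -0.0449] w 0.05976413597363821 g 44.99982536435709 q 0.6540374398365126 yaw 18.386253967715092 17.85
```

>>> {"name": "arm_command", "arguments": {
  "targets": [
    [0,0,-1.5,0,140],
    [0,0,-1.5,0,140],
    [0,0,0,0,140]
  ]
}}

```text
time: 18.23
tool_pos: [0.471, -0.165, 0.094]
tcp_rot: [1.838, 2.548, 0.0]
contact_force: [0.9, -0.3, -0.8]
width: 0.0599
grip_force: 45.0
```

```bash
python3 st.py
```

```text
pos [ 0.471 -0.165  0.094] F [ 0.8693 -0.2674 -0.8271] Ftool [-0.528   0.7402  0.8274] Mtool [ 0.0453 -0.0741  0.0026] w 0.05990451944240025 g 44.999686255760025 q 0.6518381073046186 yaw 18.39651003103909 18.225
```

>>> {"name": "arm_command", "arguments": {
  "targets": [
    [0,0,-8,0,140],
    [0,0,-12,0,140],
    [0,0,-20,0,140],
    [0,0,-30,0,140],
    [0,0,0,0,140]
  ]
}}

```text
time: 18.85
tool_pos: [0.473, -0.1656, 0.1669]
tcp_rot: [1.835, 2.544, 0.005]
contact_force: [0.5, 0.1, -2.0]
width: 0.0595
grip_force: 45.0
```

```bash
python3 st.py
python3 - <<'E'
from h import *
w=snap('wrist')['img'];s=snap('scene')['img'][90:240,240:420]
f=lambda a:cv2.resize(a,(400,300),interpolation=cv2.INTER_CUBIC)
cv2.imwrite('pics/m2.png',np.hstack([f(w),f(s)])[:,:,::-1])
E
```

```text
pos [ 0.473  -0.1656  0.1669] F [ 0.5472  0.0758 -1.9547] Ftool [-0.0964  0.5327  1.9578] Mtool [ 0.0351 -0.1339  0.0003] w 0.05953050114924316 g 44.99971809258568 q 0.6110965190271941 yaw 18.39047511904201 18.85
```

View pics/m2.png

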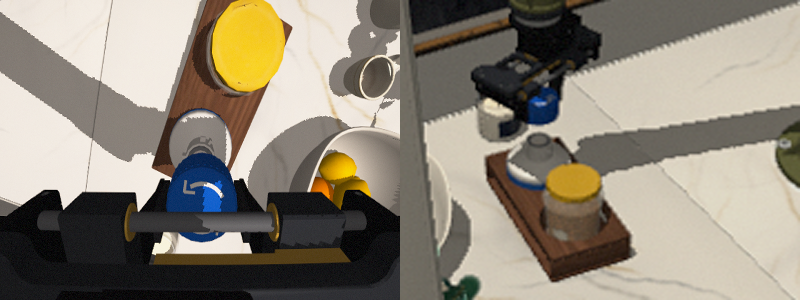

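The cap is off: it is held in the fingers, and the tub's bare neck shows at about (540,145) in the right crop. Next I carry it to the dish.

>>> {"name": "arm_command", "arguments": {
  "targets": [
    [24.2,7.2,0,0,140],
    [48.3,14.4,0,0,140],
    [48.3,14.4,0,0,140],
    [48.3,14.4,0,0,140],
    [48.3,14.4,0,0,140],
    [48.3,14.4,0,0,140],
    [48.3,14.4,0,0,140],
    [48.3,14.4,0,0,140],
    [48.3,14.4,0,0,140],
    [24.2,7.2,0,0,140],
    [0,0,0,0,140],
    [0,0,0,0,140]
  ]
}}

```text
time: 20.45
tool_pos: [0.4566, 0.2868, 0.163]
tcp_rot: [1.839, 2.547, -0.003]
contact_force: [0.7, -0.2, -2.0]
width: 0.0596
grip_force: 45.0
```

```bash
cat > dish.py <<'E'
from h import *
t=r.read_state();M=R.from_rotvec(t['tcp_rot']).as_matrix()
s=snap('wrist','d%.0f.png'%(t['time']*100));hsv=cv2.cvtColor(s['img'],cv2.COLOR_RGB2HSV)
v,u=np.mgrid[0:400,0:640];P=bydepth(s,np.c_[u.ravel(),v.ravel()])
m=((P[:,2]<.02)&(P[:,2]>0.0)&(s['img'].max(2).ravel()<70)&(np.hypot(P[:,0]-.4585,P[:,1]-.288)<.09)).reshape(400,640).astype(np.uint8)*255
c=max(cv2.findContours(m,0,1)[0],key=cv2.contourArea)
H=np.float32(plane(s,c[:,0],.010)[:,:2]*1000);rc=cv2.minAreaRect(H);print('dish',rc,'zmed',np.median(P[m.ravel()>0,2]),np.percentile(P[m.ravel()>0,2],[10,90]))
b=((cv2.inRange(hsv,(105,120,25),(125,255,255))>0).ravel())&(np.linalg.norm(P[:,:2]-t['tool_pos'][:2],axis=1)<.06)&(P[:,2]>.03)
Q=P[b];zt=np.percentile(Q[:,2],75);top=Q[np.abs(Q[:,2]-zt)<.004]
print('cap top z',zt,'tool z',t['tool_pos'][2],'low',np.percentile(Q[:,2],[0.5,2]),cv2.minEnclosingCircle(np.float32(top[:,:2]*1000)))
A=np.c_[top[:,:2],np.ones(len(top))];print('tilt',np.degrees(np.linalg.lstsq(A,top[:,2],rcond=None)[0][:2]))
d=np.r_[np.array(rc[0])/1000,0]-t['tool_pos'];print('shift tcp->dish tool mm',d@M*1000)
E
python3 st.py; python3 dish.py
```

```text
pos [0.4566 0.2868 0.163 ] F [ 0.6637 -0.1828 -1.9567] Ftool [-0.3795  0.5759  1.9562] Mtool [ 0.0266 -0.0815 -0.0046] w 0.059609234930338754 g 44.999644556228304 q -0.2782035680469942 yaw 18.32315609603321 20.45
dish ((459.003173828125, 287.83721923828125), (97.25464630126953, 97.03974151611328), 76.45576477050781) zmed 0.00681271512325074 [0.0057955 0.0099443]
cap top z 0.21821254339045584 tool z 0.1629500011985926 low [0.18636003 0.18969974] ((457.1001892089844, 286.341064453125), 30.253376007080078)
tilt [ 0.17880428 -0.95802119]
shift tcp->dish tool mm [  0.42016664   2.84058786 162.94503051]
```

>>> {"name": "arm_command", "arguments": {
  "targets": [
    [0.8,2.3,20,0,140],
    [0,0,35,0,140],
    [0,0,35,0,140],
    [0,0,35,0,140],
    [0,0,25,0,140],
    [0,0,12,0,140],
    [0,0,5,0,140],
    [0,0,0,0,140],
    [0,0,0,0,140]
  ]
}}

```text
time: 21.62
tool_pos: [0.4594, 0.2904, -0.0021]
tcp_rot: [1.838, 2.547, 0.003]
contact_force: [0.1, -0.4, -2.5]
width: 0.0598
grip_force: 45.0
```

```bash
python3 st.py; python3 dish.py
```

```text
pos [ 0.4594  0.2904 -0.0021] F [ 0.0942 -0.3602 -2.4999] Ftool [-0.3731 -0.0289  2.4996] Mtool [ 0.0823 -0.029  -0.0165] w 0.05984365085129395 g 44.99980509543093 q -0.25523542092494456 yaw 18.38889701056467 21.625
dish ((459.29718017578125, 288.4853820800781), (98.47359466552734, 97.73937225341797), 76.56004333496094) zmed 0.006968537296931088 [0.00600357 0.01065569]
cap top z 0.053252688808943155 tool z -0.002070556835947951 low [0.03077959 0.03318706] ((459.8543395996094, 289.5259704589844), 30.22608184814453)
tilt [ 0.26001276 -0.73716395]
shift tcp->dish tool mm [-1.8119791  -0.74478896 -2.07313641]
```

>>> {"name": "arm_command", "arguments": {
  "targets": [
    [-1.5,-0.5,5,0,140],
    [0,0,4,0,140],
    [0,0,1,0,140],
    [0,0,0,0,140]
  ]
}}

```text
time: 22.18
tool_pos: [0.4585, 0.2884, -0.0133]
tcp_rot: [-1.838, -2.548, 0.0]
contact_force: [-0.6, 1.0, -1.3]
width: 0.0601
grip_force: 45.0
```

>>> {"name": "arm_command", "arguments": {
  "targets": [
    [0,0,0.7,0,140],
    [0,0,0.7,0,140],
    [0,0,0,0,140]
  ]
}}

```text
time: 22.55
tool_pos: [0.4587, 0.2885, -0.0144]
tcp_rot: [1.838, 2.548, 0.0]
contact_force: [-1.2, -0.2, 0.2]
width: 0.0598
grip_force: 45.0
```

```bash
python3 st.py
```

```text
pos [ 0.4587  0.2885 -0.0144] F [-1.1601 -0.2267  0.1885] Ftool [ 0.151  -1.1723 -0.1888] Mtool [ 0.1291 -0.0597  0.0033] w 0.059842544150949854 g 44.9999799746729 q -0.2505364433919946 yaw 18.392800400093343 22.55
```

Force is just starting to rise, so I'll go on in small steps.

>>> {"name": "arm_command", "arguments": {
  "targets": [
    [0,0,0.5,0,140],
    [0,0,0,0,140]
  ]
}}

```text
time: 22.8
tool_pos: [0.4587, 0.2885, -0.0144]
tcp_rot: [-1.838, -2.548, -0.0]
contact_force: [-2.1, -1.9, 5.2]
width: 0.0598
grip_force: 45.0
```

>>> {"name": "arm_command", "arguments": {
  "targets": [
    [0,0,0.4,0,140],
    [0,0,0,0,140]
  ]
}}

```text
time: 23.05
tool_pos: [0.4588, 0.2885, -0.0144]
tcp_rot: [-1.838, -2.548, -0.0]
contact_force: [-3.2, -1.2, 8.1]
width: 0.0597
grip_force: 45.0
```

```bash
python3 st.py;  python3 dish.py
```

```text
pos [ 0.4588  0.2885 -0.0144] F [-3.2493 -1.1578  8.1419] Ftool [-0.0717 -3.4472 -8.1425] Mtool [ 0.7675 -0.2732  0.0345] w 0.05973959243247894 g 45.0022310775239 q -0.25037032007169985 yaw 18.389594599275604 23.05
dish ((459.2122497558594, 288.47296142578125), (98.46038818359375, 97.61970520019531), 76.43506622314453) zmed 0.007054703129436665 [0.0060239  0.01080263]
cap top z 0.04098010699475293 tool z -0.014441921238320617 low [0.03062553 0.03207049] ((459.18096923828125, 287.66162109375), 30.26589584350586)
tilt [ 0.19173938 -0.70270816]
shift tcp->dish tool mm [ -0.13468154   0.42034562 -14.44187992]
```

The cap sits on the dish floor, centred. I'll unload it and release.

>>> {"name": "arm_command", "arguments": {
  "targets": [
    [0,0,-0.8,0,140],
    [0,0,0,0,140]
  ],
  "squeeze": 10
}}

```text
time: 23.35
tool_pos: [0.4588, 0.2885, -0.0145]
tcp_rot: [1.838, 2.548, 0.001]
contact_force: [-1.4, 0.0, 2.7]
width: 0.0606
grip_force: 10.0
```

>>> {"name": "arm_command", "arguments": {
  "targets": [
    [0,0,0,0,70],
    [0,0,0,0,60],
    [0,0,0,0,40],
    [0,0,0,0,15],
    [0,0,0,0,0],
    [0,0,0,0,0]
  ]
}}

```text
time: 24.1
tool_pos: [0.4587, 0.2884, -0.0146]
tcp_rot: [1.838, 2.548, 0.0]
contact_force: [-0.6, 0.4, 0.1]
width: 0.0857
grip_force: 0.0
```

>>> {"name": "arm_command", "arguments": {
  "targets": [
    [0,0,-5,0,0],
    [0,0,-15,0,0],
    [0,0,-30,0,0],
    [0,0,-40,0,0],
    [0,0,-40,0,0],
    [0,0,0,0,0],
    [0,0,0,0,0]
  ]
}}

```text
time: 24.98
tool_pos: [0.4585, 0.2883, 0.1158]
tcp_rot: [1.838, 2.548, 0.001]
contact_force: [0.6, 1.1, -1.2]
width: 0.0872
grip_force: 0.0
```

```bash
python3 st.py
python3 - <<'E'
from h import *
w=snap('wrist')['img'];s=snap('scene')['img'][120:320,220:460]
f=lambda a:cv2.resize(a,(400,300),interpolation=cv2.INTER_CUBIC)
cv2.imwrite('pics/m3.png',np.hstack([f(w),f(s)])[:,:,::-1])
E
sed -i 's/&(P\[:,2\]>.03)/\&(P[:,2]>.012)/' dish.py; python3 dish.py
```

```text
pos [0.4585 0.2883 0.1158] F [ 0.5872  1.1218 -1.1665] Ftool [0.8788 0.9106 1.1673] Mtool [ 0.0332 -0.0938 -0.0553] w 0.08724720062685692 g 0.0 q -0.27099172963457474 yaw 18.394650330920076 24.975
dish ((459.0448913574219, 288.09332275390625), (97.81742095947266, 97.14110565185547), 76.45787048339844) zmed 0.00701509226690783 [0.00592575 0.01072935]
cap top z 0.04104010378397545 tool z 0.11446519788426868 low [0.01320504 0.01782868] ((459.3733215332031, 287.7577209472656), 30.12596893310547)
tilt [ 0.12849538 -0.21067434]
shift tcp->dish tool mm [-7.56499542e-02  1.39275234e+00  1.14462968e+02]
```

View pics/m3.png

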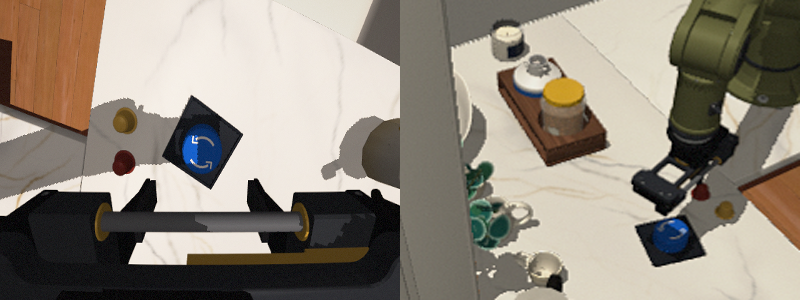

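The cap lies upright and flat in the dish, centred at about (202,150) in the left crop. The pods, jar, rack and crockery are in place, and the hand is clear.

```bash
python3 -c "
from workcell import r
print(r.finish_job())"
```

```text
the job is handed in; nothing more can be done
None
```

The tub is open, its cap lies upright and flat in the centre of the slate dish, nothing else looks moved, and the job was handed in at about 25 s (no verdict was returned).

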